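# Snap a rechargeable cell into the workshop charger

### The job

Load the green cell into the charger: slip its flat end under the hood bar and push it back against the sprung contact, without ramming that contact to its stop, then press the button end down gently between the two clip jaws, without jamming it on the end contact, until it snaps in and the cell lies level on the bed, held by both ends. Let go of it, and leave the orange cell and the other things on the bench alone.

Things in the scene. Friction and masses are not known exactly. Their poses are not given: they have to be found in the camera images.
- cell: charged cell: green cylinder, 32 mm diameter, 100 mm long plus a steel button (12 mm across, 2 mm long), white band at that end, about 0.2 kg. Origin on its axis at mid body; +x runs along the axis to the button (plus) end. Starts lying level on one of two low wooden rests (two rails, 26 mm wide over all, feet 32 mm, 10 mm high), its axis 28 mm above the bench
- cell_button (a point): tip of the button of the green cell, on its axis, 52 mm from the cell's origin
- spent_cell: orange cell of the same size on the other rest; leave it there
- charger: black base of the charger, fixed, 204 x 90 mm, top 12 mm above the bench. Origin on the bench below its middle, z up, +x along the bay to the clip, -x to the sprung contact. On it stands a grey cradle, shifted along x by up to 10 mm either way: this offset is NOT reported, must be felt or seen, and stays. Sites and x values here are in this frame for zero offset, and shift with the cradle
- bay_seat (a point): nominal centre of the seated cell, at x = 0, z = 40 mm of the charger: cell level, button to +x touching the brass end contact (face at x = 52 mm, 16 mm wide, top edge z = 44 mm). The flat bed under it is 20 mm wide, top at z = 24 mm. Beside the cell's middle, x = -30 to 39 mm, both sides are free for fingers down to z = 16 mm
- bay_clip (a point): nominal middle of the clip, x = 44 mm, z = 47 mm: two steel jaws 8 mm wide along x, with round noses of 3 mm radius whose centres are at y = +-17 mm, z = 47 mm when shut. They spring apart 2 mm and snap over the cell, at some 8 to 15 N of press near the button end. Flared lips up to z = 57 mm
- bay_hood (a point): nominal middle of the hood bar, x = -49 mm, z = 63 mm: steel bar of 6 mm diameter along y, 4 mm clear above a seated cell; the flat end slips in under it with the button end raised 12 to 16 degrees. Below it two cheeks 35 mm apart, x = -52 to -30 mm, up to z = 42 mm. Behind, the spring housing, x = -83 to -70 mm, up to z = 52 mm
- contact (a joint): how far the sprung brass contact (disc of 16 mm on the bay axis, z = 40 mm, free face at x = -45 mm) is pushed in towards -x: 0 free, about 0.005 m with the cell seated, stop at 0.0165 m. It pushes back with 3 N plus 0.6 N per mm. With the cell raised 14 degrees it must be 9 to 14 mm in for the button end to swing down freely inside the end contact
- clip_left (a joint): opening of the clip jaw on the +y side in m: 0 shut and empty, under 0.001 with a seated cell under it, about 0.002 at the widest as the cell passes
- clip_right (a joint): opening of the clip jaw on the -y side, likewise
- oil_filter: blue oil filter standing at the back, 70 mm diameter, 89 mm high; leave alone
- spanner_13: small combination spanner, 164 mm, lying at the back right; leave alone
- insulating_tape: roll of black tape, 58 mm, lying at the back; leave alone
Things that resemble listed ones, but are neither listed nor needed, are in the scene too. Several things have the shape of the cell; the one meant has the colours described above.

How it is judged:
By the outcome, as a careful person would: the job done as asked, in the order asked, and still so for the second after the job is handed in, with the robot touching nothing.
It also fails if it takes over 54 s, if anything falls off the work surface, if the arm or the gripper's body presses on something with over 40 N, if the wrist force passes 120 N, or if a joint passes its speed limit or range.

### The arm

A 6-joint arm with a two-finger parallel gripper is mounted at the origin on a cart in front of the work surface, level with it; the furniture and walls round the work are solid. World frame = base frame: x ahead of the robot, y to its left, z up, the work surface at z = 0. Lengths are in m, angles in rad, forces in N, time in s.
With the tool pointing down it reaches from about 0.25 to 0.725 m from the base axis. Payload 9.7 kg.
Tool frame: the origin (TCP) lies between the finger pads; the fingertips stand 22 mm ahead of it and the grasp point (between the pads) lies 3 mm ahead of it (manip.nose_length is the distance from the TCP to the fingertips, in m); z points along the fingers, y is the line along which they close (so a half turn about z gives the same grasp; the last joint's range is limited). The gripper opens to 85 mm and grips with 20 to 120 N. Pads are 22 mm wide; open, the fingers measure 114 mm over their backs; the gripper's body (76 mm by 85 mm) begins 54 mm behind the grasp point. The pads swing forward as they close: fully open they stand 13 mm farther back than shut.
Start: joints at [1.198, 0.087, 0.176, 1.66, 0, 1.571], TCP at [0.2, 0.512, 0.253] pointing down, gripper open.
Joint ranges: [-3.13, 3.13], [-0.85, 1.81], [-1.15, 1.24], [-2.2, 2.28], [-1.44, 1.52], [-3.14, 3.14]. Speed limits (rad/s): [2.22, 2.22, 2.57, 3.14, 3.14, 3.14].

### API

Orientations are given as [roll, pitch, yaw] about the fixed x, y, z axes, in that order (R = Rz(yaw) Ry(pitch) Rx(roll)).
In Python, from station import manip, kinematics, eyes, job, readout gives the robot as it stands. Calls block until the motion is done:
- manip.goto(position, orientation): joint-space move of the TCP to a pose.
- manip.move_l(position, feed=0.15, ori=None, force_limit=None): straight line of the TCP; ori=None keeps the orientation; feed is the mean speed in m/s. With force_limit (N) it stops when the force on the tool has changed by that much, and returns True; else False.
- manip.move_j(angles): joint-space move.
- manip.command_gripper(opening, strength=None): finger opening in m; strength is the grip in N (None keeps the last); returns when the fingers have stopped.
- manip.dwell(seconds).
- kinematics.ik(position, orientation): joint angles nearest the present ones, or None.
- eyes.get_image(name): name is "scene" or "top" or "wrist"; returns the picture (384x512x3 uint8, red, green, blue); there is no depth.
- eyes.get_calibration(name): a dict with "fovy" (degrees; the focal length in pixels is half the picture's height over the tangent of half this angle, whatever the lens; pixels are square), "cx", "cy" (the principal point, pixels), "k1" (the pictures are not rectified: a ray, as slopes to the right and down, at radius r is drawn at 1 + k1 r^2 times it, then the intrinsics apply), "rvec" (rotation vector, rad) and "tvec" (3), from world to camera coordinates, as OpenCV has them. Camera axes: x right, y down, z forward; pixel columns grow to the right and rows downward; lengths in m; the calibration is good to about 2 mm. A picture is of the moment at which its call begins: read the wrist's pose just before it. get_calibration takes no time and is no camera call; for the wrist camera it gives the pose at the moment of the call.
A pose or a line that the arm cannot do raises manip.IKError and nothing moves.
- job.sign_off(): hands the job in; it is judged then, once.
Readings, each from a call of its own:
- readout.read_clock(): time.
- readout.read_qpos(): joint angles.
- readout.read_dq(): joint speeds.
- readout.read_joint_torque(): joint torques, N m.
- readout.read_eef_pos(): TCP position.
- readout.read_tcp_rot(): TCP orientation.
- readout.read_force(): force on the tool from outside, world axes, zero at the start.
- readout.read_ft_torque(): the same for the moment, N m.
- readout.read_grip_width(): finger opening in m.
- readout.read_grip_force(): force on a finger pad.
Only numpy, scipy, OpenCV 4.12 (cv2) and the standard library are available. Lean on these libraries where they do the work, as an engineer would, in place of code of your own. Each camera call takes 0.05 s, during which the arm holds its last target. There are 200 camera calls.

## Working session

There is one attempt and no reset: what is moved stays moved. The work goes in short steps, each a Python script; the robot and the scene stay as the last script left them, time stands still between calls to the robot, and variables do not carry over. Pictures are saved under pics/ and viewed, at most 12 in all, crops included, and the job is handed in when it is done.

```bash
mkdir -p pics; ls
cat > h.py <<'E'
import numpy as np, cv2
from station import manip, kinematics, eyes, job, readout
def cam(n):
    c=eyes.get_calibration(n); f=192/np.tan(np.radians(c["fovy"])/2)
    R=cv2.Rodrigues(np.array(c["rvec"],float))[0]; t=np.array(c["tvec"],float)
    return dict(f=f,cx=c["cx"],cy=c["cy"],k=c["k1"],R=R,t=t)
def ray(c,u,v):
    d=np.array([(u-c["cx"])/c["f"],(v-c["cy"])/c["f"]]); s=d.copy()
    for _ in range(30): s=d/(1+c["k"]*(s@s))
    return -c["R"].T@c["t"], c["R"].T@np.array([s[0],s[1],1])
def on(c,u,v,z):
    o,d=ray(c,u,v); return o+d*(z-o[2])/d[2]
def proj(c,P):
    p=c["R"]@np.array(P)+c["t"]; s=p[:2]/p[2]; s=s*(1+c["k"]*(s@s)); return s*c["f"]+[c["cx"],c["cy"]]
def save(im,n): cv2.imwrite("pics/"+n,cv2.cvtColor(im,cv2.COLOR_RGB2BGR))
E
python3 - <<'E'
from h import *
a=eyes.get_image("scene");b=eyes.get_image("top");w=eyes.get_image("wrist")
for n,i in zip("stw",(a,b,w)): np.save(n,i)
save(b,"top.png"); save(a,"scene.png")
for n in("scene","top","wrist"): c=cam(n); print(n,c["f"],-c["R"].T@c["t"],c["k"])
print(readout.read_clock(), readout.read_tcp_rot(),readout.read_force())
E
```

```text
pics
scene 473.3180040025494 [ 0.13548315 -0.76478437  1.00163394] -0.07677983398956728
top 420.4766230984424 [0.43319562 0.06837293 1.36657413] -0.14320134606774454
wrist 274.012845160308 [0.13562006 0.53698509 0.37375208] 0.020315541577083474
0.15 [-3.14055658e+00  1.80316228e-05  2.76879641e+00] [ 0.37520284 -0.08306756  0.35324564]
```

View pics/top.png

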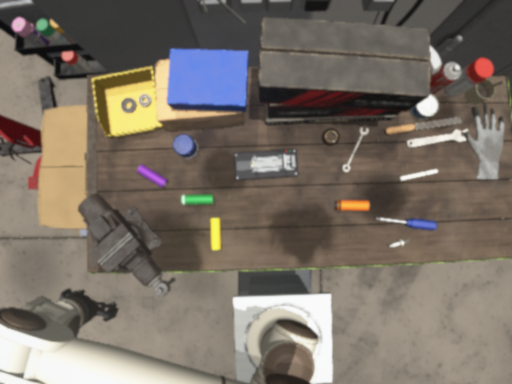

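View pics/scene.png

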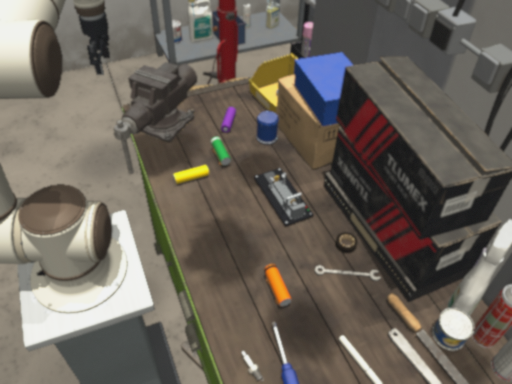

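The top view shows the green cell at (197,200) and the charger at (266,164). Other cell shapes: purple (152,175), yellow (215,234) and orange (353,205). Only the one at (197,200) is green with a white band, so I'll confirm it in an enlarged crop.

Run:
```python
from h import *
b=np.load("t.npy");a=np.load("s.npy");w=np.load("w.npy")
A=cv2.resize(b[145:212,174:304],(780,402),interpolation=cv2.INTER_CUBIC)
A[:2]=255
B=np.hstack([cv2.resize(a[130:170,200:240],(196,196),interpolation=3),cv2.resize(a[165:225,250:320],(228,196),interpolation=3),cv2.resize(w,(261,196),interpolation=3)])
B=np.hstack([B,np.zeros((196,780-B.shape[1],3),np.uint8)])
save(np.vstack([A,B]),"crop1.png")
c=cam("top")
hsv=cv2.cvtColor(b,cv2.COLOR_RGB2HSV)
m=cv2.inRange(hsv,(45,100,60),(80,255,255)); n,l,s,ce=cv2.connectedComponentsWithStats(m)
for i in range(1,n):
    if s[i,4]>40: print(s[i],ce[i],on(c,*ce[i],.028))
    if s[i,4]>40:
        print(cv2.minAreaRect(np.argwhere(l==i)[:,::-1].astype(np.float32)))
for p in [(236,152),(297,149),(298,177),(236,180)]: print(on(c,*p,.012))
```

```text
[40 24 14 12 81] [47.08641975 30.43209877] [1.06744896 0.78382898 0.028     ]
((46.939998626708984, 30.42000389099121), (9.0, 10.600000381469727), 53.13010025024414)
[185 194  28  10 254] [198.96456693 198.81889764] [0.46885108 0.25756025 0.028     ]
((198.5, 198.5), (9.0, 27.0), 90.0)
[0.61755652 0.13593769 0.012     ]
[ 0.62158443 -0.06220732  0.012     ]
[ 0.53039493 -0.06223494  0.012     ]
[0.52657484 0.13833687 0.012     ]
```

View pics/crop1.png

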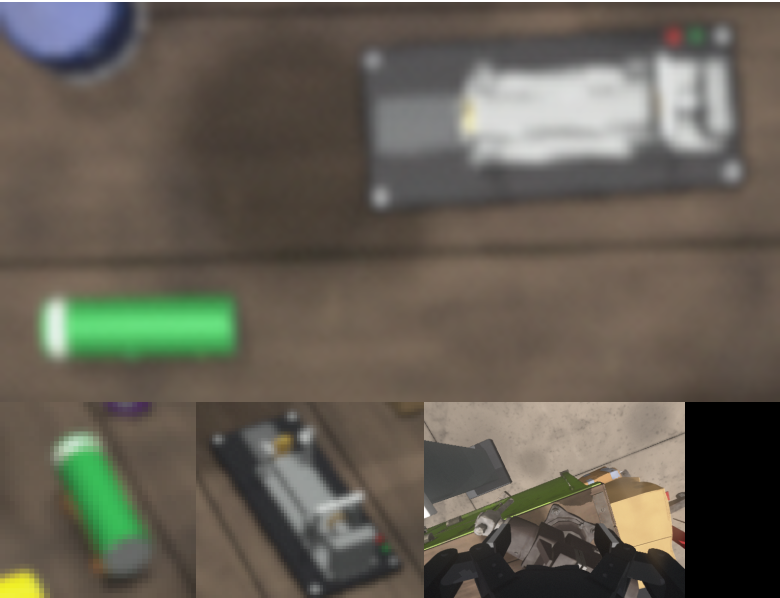

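The crop confirms the green cell, with its white band on the left, so its plus end points to world +y. On the charger the housing is on the right (-y) and the brass end contact is at (467,115) on the left, so charger +x is roughly world +y. Next I'll take wrist views of the charger and the cell.

```bash
cat >> h.py <<'E'
from scipy.spatial.transform import Rotation as Ro
def R_of(o): return Ro.from_euler("xyz",o).as_matrix()
CT=None
def look(target,yaw,z,dx=0.0):
    """tool pose (pointing down) whose camera looks at target; dx shifts along tool x"""
    R=R_of([np.pi,0,yaw]); return np.array([target[0],target[1],z])-np.array([np.cos(yaw),np.sin(yaw),0])*dx
E
python3 - <<'E'
from h import *
c=cam("wrist"); p=np.array(readout.read_eef_pos()); R=R_of(readout.read_tcp_rot())
print("cam in tool",R.T@(-c["R"].T@c["t"]-p)); print("cam axes in tool\n",(R.T@c["R"].T).round(3), c["cx"],c["cy"])
for yaw in (np.pi/2,-np.pi/2):
  for q in [(0.574,0.037,.13),(.574,.1,.13),(.574,-.03,.13),(.469,.257,.15)]:
    print(yaw,q,kinematics.ik(q,[np.pi,0,yaw]))
# tilted insertion feasibility
t=np.radians(14)
for yaw in (np.pi/2,-np.pi/2):
  for th in (t,-t):
    o=Ro.from_matrix(Ro.from_rotvec([th,0,0]).as_matrix()@R_of([np.pi,0,yaw])).as_euler("xyz"); print(yaw,th,R_of(o)[:,2],kinematics.ik((.574,.04,.06),o))
E
```

```text
cam in tool [ 0.06928106 -0.00047958 -0.12101446]
cam axes in tool
 [[-0.    -0.962 -0.273]
 [ 1.     0.001 -0.002]
 [ 0.003 -0.273  0.962]] 252.02960342328535 193.61905609536169
1.5707963267948966 (0.574, 0.037, 0.13) [ 0.06437087  0.13513826 -0.00933784  1.42632022  0.          1.6351672 ]
1.5707963267948966 (0.574, 0.1, 0.13) [0.17248489 0.15287784 0.01046386 1.42838235 0.         1.74328122]
1.5707963267948966 (0.574, -0.03, 0.13) [-0.0522173   0.13416847 -0.0104131   1.42621475  0.          1.51857903]
1.5707963267948966 (0.469, 0.257, 0.15) [ 0.50128673  0.03626728 -0.07652831  1.45800074  0.          2.07208305]
-1.5707963267948966 (0.574, 0.037, 0.13) [ 0.06437087  0.13513826 -0.00933784  1.42632022  0.         -1.50642545]
-1.5707963267948966 (0.574, 0.1, 0.13) [ 0.17248489  0.15287784  0.01046386  1.42838235  0.         -1.39831144]
-1.5707963267948966 (0.574, -0.03, 0.13) [-0.0522173   0.13416847 -0.0104131   1.42621475  0.         -1.62301362]
-1.5707963267948966 (0.469, 0.257, 0.15) [ 0.50128673  0.03626728 -0.07652831  1.45800074  0.         -1.0695096 ]
1.5707963267948966 0.24434609527920614 [ 1.52655666e-16  2.41921896e-01 -9.70295726e-01] [-0.04113612  0.16445013 -0.12790069  1.28869865  0.24413518  1.52840237]
1.5707963267948966 -0.24434609527920614 [ 8.32667268e-17 -2.41921896e-01 -9.70295726e-01] [ 0.17860835  0.19636531 -0.09150847  1.32718928 -0.24038171  1.75475176]
-1.5707963267948966 0.24434609527920614 [-1.52655666e-16  2.41921896e-01 -9.70295726e-01] [-0.04113612  0.16445013 -0.12790069  1.28869865  0.24413518 -1.61319028]
-1.5707963267948966 -0.24434609527920614 [-8.32667268e-17 -2.41921896e-01 -9.70295726e-01] [ 0.17860835  0.19636531 -0.09150847  1.32718928 -0.24038171 -1.38684089]
```

Run:
```python
from h import *
import pickle
D={}
def shot(k,p,o):
    manip.goto(p,o); c=cam("wrist"); im=eyes.get_image("wrist"); D[k]=(c,im)
shot("cell",[.469,.257-.04,.15],[np.pi,0,np.pi/2])
shot("chA",[.574,.037-.045,.16],[np.pi,0,np.pi/2])
shot("chB",[.574,.037+.045,.16],[np.pi,0,-np.pi/2])
pickle.dump(D,open("D.pkl","wb"))
save(np.hstack([cv2.rotate(D["chA"][1],cv2.ROTATE_90_CLOCKWISE),cv2.rotate(D["chB"][1],cv2.ROTATE_90_CLOCKWISE)]),"ch.png")
print(readout.read_clock())
```

```text
5.325
```

View pics/ch.png

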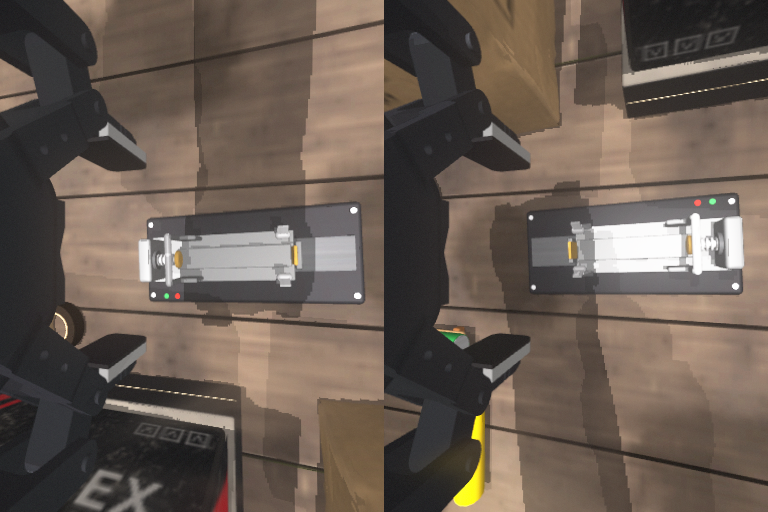

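Both views show the whole charger. In view A the four base screws are at (150,225), (353,210), (357,296) and (152,295), the hood bar is at x≈169, the clip at x≈283 and the end contact at (295,255). View B shows the same from the other side, with the hood at x≈695, the clip at x≈577 and the end contact at (573,250). I'll compute the base pose and the cradle offset from these.

Run:
```python
from h import *
import pickle
D=pickle.load(open("D.pkl","rb"))
S={"chA":[(150,225),(353,210),(357,296),(152,295)],"chB":[(531-384,217),(732-384,201),(735-384,286),(534-384,287)]}
G={"chA":(295,255),"chB":(573-384,250)}
res={}
for k in S:
    c,im=D[k]; r=cv2.rotate(im,cv2.ROTATE_90_CLOCKWISE); g=r.min(axis=2).astype(float); P=[]
    for X,Y in S[k]:
        w=g[Y-5:Y+6,X-5:X+6]; w=np.clip(w-0.6*w.max(),0,None); yy,xx=np.mgrid[Y-5:Y+6,X-5:X+6]
        x=(w*xx).sum()/w.sum(); y=(w*yy).sum()/w.sum(); P.append(on(c,y,383-x,.013))
    P=np.array(P); o=P.mean(0); 
    if k=="chA": e=(P[1]+P[2]-P[0]-P[3])   # +x (clip) is on right
    else: e=(P[0]+P[3]-P[1]-P[2])
    print(k,P.round(4).tolist()); print(" origin",o,"yaw",np.degrees(np.arctan2(e[1],e[0])), np.linalg.norm(P[0]-P[1]),np.linalg.norm(P[0]-P[3]))
    yaw=np.arctan2(e[1],e[0]); ex=np.array([np.cos(yaw),np.sin(yaw)]); ey=np.array([-ex[1],ex[0]])
    hsv=cv2.cvtColor(r,cv2.COLOR_RGB2HSV); m=cv2.inRange(hsv,(12,120,90),(28,255,255)); n,l,s,ce=cv2.connectedComponentsWithStats(m)
    for i in range(1,n):
        if s[i,4]>15 and 190<ce[i][1]<310 and ce[i][0]>130:
            x0,y0,w,h,a=s[i]
            for nm,(X,Y) in {"L":(x0-.5,y0+h/2-.5),"R":(x0+w-.5,y0+h/2-.5)}.items():
              for z in (.044,.032):
                q=on(c,Y,383-X,z)-o; print("  gold",s[i],nm,z,round(q[:2]@ex*1e3,1),round(q[:2]@ey*1e3,1))
c,im=D["cell"]; hsv=cv2.cvtColor(im,cv2.COLOR_RGB2HSV); m=cv2.inRange(hsv,(45,100,40),(80,255,255)); n,l,s,ce=cv2.connectedComponentsWithStats(m)
i=1+np.argmax(s[1:,4]); b=cv2.minAreaRect(np.argwhere(l==i)[:,::-1].astype(np.float32)); print(s[i],b)
for p in cv2.boxPoints(b): print(on(c,*p,.028).round(4))
save(im,"cell.png")
```

```text
chA [[0.5443, -0.0577, 0.013], [0.5367, 0.1323, 0.013], [0.6105, 0.1352, 0.013], [0.6182, -0.0546, 0.013]]
 origin [0.57743438 0.03878152 0.013     ] yaw 92.30725621866031 0.19015610207128006 0.07396712475810087
  gold [292 245   6  20  74] L 0.044 41.5 0.5
  gold [292 245   6  20  74] L 0.032 42.4 0.4
  gold [292 245   6  20  74] R 0.044 46.0 0.3
  gold [292 245   6  20  74] R 0.032 47.1 0.2
  gold [175 251   7  16  94] L 0.044 -58.9 0.6
  gold [175 251   7  16  94] L 0.032 -63.0 0.4
  gold [175 251   7  16  94] R 0.044 -52.2 0.3
  gold [175 251   7  16  94] R 0.032 -56.0 0.2
chB [[0.6107, 0.135, 0.013], [0.6182, -0.0547, 0.013], [0.5442, -0.0576, 0.013], [0.5367, 0.132, 0.013]]
 origin [0.57742837 0.0386649  0.013     ] yaw 92.26752442162397 0.18981954921418692 0.07404398338875093
  gold [304 237   3  14  29] L 0.044 -54.7 -0.8
  gold [304 237   3  14  29] L 0.032 -56.2 -1.0
  gold [304 237   3  14  29] R 0.044 -57.0 -0.6
  gold [304 237   3  14  29] R 0.032 -58.5 -0.9
  gold [184 242   8  17 106] L 0.044 46.0 0.2
  gold [184 242   8  17 106] L 0.032 49.6 -0.0
  gold [184 242   8  17 106] R 0.044 38.5 0.5
  gold [184 242   8  17 106] R 0.032 41.7 0.3
[ 236   96   37  109 3826] ((254.0, 150.0), (108.0, 36.0), 90.0)
[0.455  0.3018 0.028 ]
[0.4851 0.3019 0.028 ]
[0.4872 0.2069 0.028 ]
[0.4535 0.2068 0.028 ]
```

View pics/cell.png

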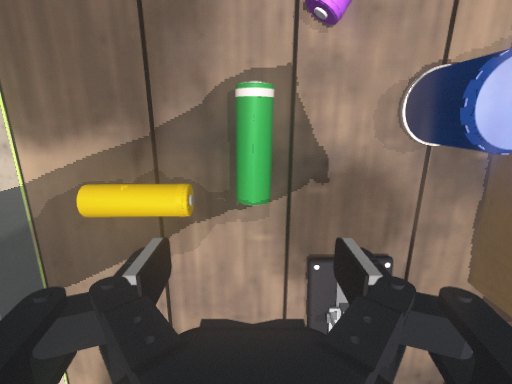

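The two opposed views agree to 0.1 mm: charger origin (0.5774, 0.0387), yaw 92.3°, cradle offset about -9 to -10 mm. In the cell view the green cell is at (254,145), with its band (254,88) towards +y, its centre at about (0.470, 0.262) and yaw 90°. Now I'll grasp it.

```bash
cat >> h.py <<'E'
O=np.array([.57743,.03872]); PSI=np.radians(92.29); EX=np.array([np.cos(PSI),np.sin(PSI),0]); EY=np.array([-EX[1],EX[0],0]); EZ=np.array([0,0,1.])
G,H=.020,.005
def tool(Lx,Lz,th,g=None,h=None):
    """TCP pose so that the lower flat-end corner is at (Lx,Lz) in the charger frame, cell raised th rad"""
    g=G if g is None else g; h=H if h is None else h
    a=np.array([np.cos(th),np.sin(th)]); n=np.array([-a[1],a[0]])
    p=np.array([Lx,Lz])+n*(.016+h)+a*(.05+g)
    R=Ro.from_rotvec(-th*EY).as_matrix()@R_of([np.pi,0,PSI-np.pi])
    return np.array([O[0],O[1],0])+EX*p[0]+EZ*p[1], Ro.from_matrix(R).as_euler("xyz")
def lf():
    f=np.array(readout.read_force()); return [round(float(f@e),2) for e in (EX,EY,EZ)]
E
python3 - <<'E'
from h import *
o=[np.pi,0,-np.pi/2]
print(manip.nose_length)
manip.command_gripper(.065)
manip.goto([.4702,.2822,.10],o); print("pre",lf(),manip.nose_length)
print(manip.move_l([.4702,.2822,.033],feed=.08,force_limit=8))
manip.command_gripper(0.0,100)
print(readout.read_grip_width(),readout.read_grip_force(),readout.read_eef_pos(),lf(),manip.nose_length,readout.read_clock())
manip.move_l([.4702,.2822,.13],feed=.12)
print(readout.read_grip_width(),lf(),readout.read_ft_torque())
p,oo=tool(.000,.060,np.radians(14)); manip.goto(p+EZ*.03,oo)
save(eyes.get_image("scene")[100:300,150:400],"x.png")
im=eyes.get_image("wrist"); b=eyes.get_image("scene")[110:240,180:330]
save(np.hstack([im,cv2.resize(b,(288,384))[:,:]]),"held.png"); print(readout.read_clock(),readout.read_eef_pos(),p)
E
```

```text
0.022
pre [-0.07, 0.08, 0.85] 0.022
False
0.029155607969298246 98.25817823410034 [0.47046706 0.28241901 0.03387247] [-1.17, 1.75, 6.24] 0.022 8.0
0.02938700696791773 [0.44, 0.35, -2.34] [ 0.02861313  0.01463514 -0.07254378]
9.95 [0.57450225 0.10269895 0.12715326] [0.57491906 0.10151016 0.09731074]
```

View pics/held.png

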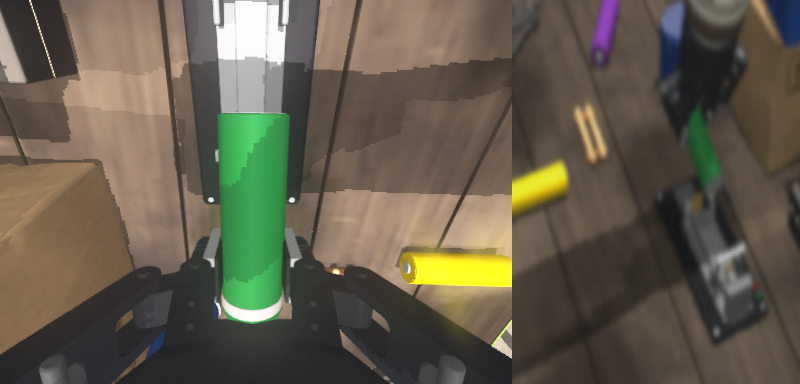

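The wrist view shows the green cell centred in the pads (cols 219–288), with its flat edge at row ≈113 and aimed at the charger bed. I'll measure the grip offset g from this edge, using a ray in the tool frame.

Run:
```python
from h import *
im=cv2.imread("pics/held.png")[:, :512,::-1]
c=cam("wrist"); p=np.array(readout.read_eef_pos()); R=R_of(readout.read_tcp_rot())
hsv=cv2.cvtColor(np.ascontiguousarray(im),cv2.COLOR_RGB2HSV); m=cv2.inRange(hsv,(45,100,40),(80,255,255))
for u in (245,253,261):
    v=np.where(m[:,u])[0].min()-.5
    o,d=ray(c,u,v); o=R.T@(o-p); d=R.T@d
    for h in (.005,.006):
        q=o+d*((h-.016)-o[2])/d[2]; print(u,v,h,"g",q[0]-.05,"lat",q[1])
for v in (150,200): # lateral alignment
    us=np.where(m[v])[0]; q=[]
    u=(us.min()+us.max())/2; o,d=ray(c,u,v); o=R.T@(o-p); d=R.T@d; q=o+d*(.0055-o[2])/d[2]; print(us.min(),us.max(),q)
pt,oo=tool(.000,.060,np.radians(14)); print(p-pt-EZ*.03, readout.read_tcp_rot(),oo,lf())
```

```text
245 113.5 0.005 g 0.02057636113061158 lat -0.0023594656593705476
245 113.5 0.006 g 0.020586379211765274 lat -0.002383353229003576
253 113.5 0.005 g 0.020575846846806384 lat 0.0007214344669336686
253 113.5 0.006 g 0.020585860257606794 lat 0.0007255254023229253
261 113.5 0.005 g 0.02057431552582563 lat 0.0038024183736496396
261 113.5 0.006 g 0.020584315030277245 lat 0.0038344885748942416
219 288 [0.05469341 0.00102963 0.0055    ]
220 285 [0.03068506 0.00057451 0.0055    ]
[-0.00041682  0.00118879 -0.00015748] [ 3.14114369  0.24422911 -1.52920944] [ 3.14159265  0.2443461  -1.53082829] [-0.12, 0.67, -1.66]
```

```bash
sed -i 's/^G,H=.*/G,H=.0206,.0058\nDY=-.0008/; s/return np.array(\[O\[0\],O\[1\],0\])+EX/return np.array([O[0],O[1],0])+EY*DY+EX/' h.py
cat >> h.py <<'E'
def err(p):
    e=np.array(readout.read_eef_pos())-p; return (np.array([e@EX,e@EY,e@EZ])*1e3).round(2).tolist()
E
python3 - <<'E'
from h import *
t=np.radians(14); d=-.0095
def L(s): # point s back along axis from the pre-contact point
    return tool(d-.0365+s*np.cos(t),.025+s*np.sin(t),t)
p,o=L(.035); manip.goto(p,o); manip.dwell(.2); print(err(p),lf())
p,o=L(.0); print(manip.move_l(p,feed=.05,ori=o,force_limit=2.5)); manip.dwell(.1); print(err(p),lf(),readout.read_ft_torque(),readout.read_tcp_rot(),o)
print(readout.read_clock())
save(np.hstack([eyes.get_image("wrist"),cv2.resize(eyes.get_image("scene")[130:230,230:330],(288,384))]),"pre.png")
E
```

```text
[0.52, -0.43, 1.24] [0.04, 0.18, -2.33]
True
[29.52, -0.15, 7.4] [3.27, -1.31, 1.31] [ 0.51409097 -0.28779828 -0.00710453] [-3.14114226  0.24564023 -1.52971723] [ 3.14159265  0.2443461  -1.53082829]
10.9
```

View pics/pre.png

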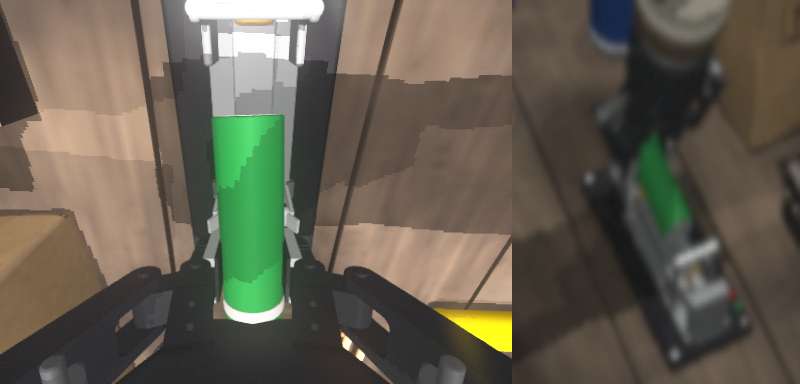

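The wrist view shows the flat edge at row 115 and the fingers beside the clip jaws (row ≈215). So the fingers met the clip and the force stop caught it at about 3 N. The grip is too near the button. I'll set the cell back on its rest, regrip at about g = 5 mm, and come down more steeply behind the clip.

Run:
```python
from h import *
p=np.array(readout.read_eef_pos()); manip.move_l(p+EZ*.06+EX*.01,feed=.12)
o=[np.pi,0,-np.pi/2]
manip.goto([.4702,.2822,.07],o)
print(manip.move_l([.4702,.2822,.0342],feed=.04,force_limit=2.5)); print(readout.read_eef_pos(),lf())
manip.command_gripper(.06)
q=[.4702,.2666,.0335]
manip.move_l([.4702,.2822,.055],feed=.12)
manip.dwell(.1)
c=cam("wrist"); np.save("re.npy",eyes.get_image("wrist"))
manip.move_l([.4702,.2666,.055],feed=.1)
print(manip.move_l(q,feed=.08,force_limit=6)); manip.command_gripper(0.0,120); print(readout.read_eef_pos(),lf(),readout.read_grip_width())
manip.move_l([.4702,.2666,.12],feed=.12); manip.dwell(.3)
c=cam("wrist"); p=np.array(readout.read_eef_pos()); R=R_of(readout.read_tcp_rot()); im=eyes.get_image("wrist")
m=cv2.inRange(cv2.cvtColor(im,cv2.COLOR_RGB2HSV),(45,100,40),(80,255,255)); n,l,s,ce=cv2.connectedComponentsWithStats(m); m=l==1+np.argmax(s[1:,4])
def tl(u,v,z):
    o,d=ray(c,u,v); o=R.T@(o-p); d=R.T@d; return o+d*(z-o[2])/d[2]
v0=np.where(m[:,253])[0].min()-.5; print("g",tl(253,v0,.006-.016)[0]-.05, v0)
for v in range(int(v0)+10,int(v0)+130,20):
    us=np.where(m[v])[0]; print(v,us.min(),us.max(),tl((us.min()+us.max())/2,v,.006))
print(lf(),readout.read_clock()); save(im,"re2.png")
```

```text
False
[0.47033505 0.2823283  0.03451179] [0.35, 0.66, -2.36]
False
[0.47049448 0.26685834 0.03435093] [-0.33, 2.49, 6.79] 0.029062008859797206
g 0.004838430276352508 154.5
164 219 286 [0.04828201 0.00056152 0.006     ]
184 219 286 [0.03867317 0.00056445 0.006     ]
204 220 285 [0.02866284 0.00056745 0.006     ]
224 221 284 [0.01823226 0.00057052 0.006     ]
244 222 282 [0.0073617  0.00032002 0.006     ]
264 223 282 [-0.0039702   0.00057691  0.006     ]
[0.01, 0.2, -1.79] 16.8083
```

```bash
sed -i 's/^G,H=.*/G,H=.0048,.0063/; s/^DY=.*/DY=-.0006/' h.py
python3 - <<'E'
from h import *
t=np.radians(14); d=-.0095
X0=d-.0365
p,o=tool(X0+.006,.065,t); manip.goto(p,o); manip.dwell(.4); e=np.array(readout.read_eef_pos())-p; print(err(p),lf(),readout.read_tcp_rot(),o)
p,o=tool(X0+.001,.025,t); r=manip.move_l(p-e,feed=.05,ori=o,force_limit=2.5); manip.dwell(.3); print(r,err(p),lf(),readout.read_ft_torque())
im=eyes.get_image("wrist"); np.save("e.npy",e); print(readout.read_clock(),readout.read_tcp_rot())
save(np.hstack([im,cv2.resize(eyes.get_image("scene")[130:230,230:330],(288,384))]),"pre2.png")
E
```

```text
[0.71, 0.05, 0.13] [0.2, 0.07, -2.9] [-3.14140783  0.24427003 -1.52965242] [ 3.14159265  0.2443461  -1.53082829]
False [-0.69, -0.17, 0.08] [0.98, -0.87, -2.6] [-0.32154157 -0.04826972  0.01018078]
19.4833 [-3.14135085  0.24433354 -1.53073811]
```

View pics/pre2.png

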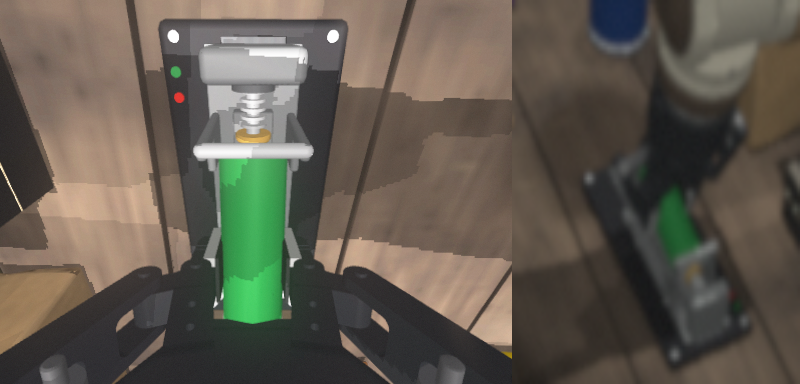

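The cell is centred in the cradle (cols 220–287), with its flat end at the hood bar (row 152) and just short of the brass contact (row 135). Next I'll feel for the contact with a slow horizontal push.

Run:
```python
from h import *
t=np.radians(14); d=-.0095; X0=d-.0365
e=np.load("e.npy")*0
p,o=tool(X0-.012,.025,t); r=manip.move_l(p,feed=.012,ori=o,force_limit=2.2)
q,_=tool(0,.025,t); a=np.array(readout.read_eef_pos()); print(r,"Lx",(a-q)@EX,"expected",d-.039,err(p),lf(),readout.read_ft_torque(),readout.read_clock())
manip.dwell(.2);a=np.array(readout.read_eef_pos()); print("Lx",(a-q)@EX,err(p),lf())
```

```text
True Lx -0.049083390191951605 expected -0.0485 [8.92, 0.21, -0.61] [3.23, -1.09, 0.08] [ 0.27588021 -0.20768785 -0.01901801] 20.0333
Lx -0.04888012655384499 [9.12, 0.64, -1.23] [3.01, -1.57, 0.65]
```

Run:
```python
from h import *
t=np.radians(14); q,o=tool(0,.025,t)
def st(s): a=np.array(readout.read_eef_pos()); print(s,"Lx",round((a-q)@EX*1e3,2),"dy,dz",[round(x*1e3,2) for x in((a-q)@EY,(a-q)@EZ)],lf(),np.round(readout.read_ft_torque(),2))
a=np.array(readout.read_eef_pos())
manip.move_l(a+EZ*.0012+EX*0-EY*.0004,feed=.01,ori=o); manip.dwell(.2); st("raised")
p,_=tool(-.0515,.025,t); r=manip.move_l(p,feed=.012,ori=o,force_limit=8); manip.dwell(.15); st(r)
print(readout.read_clock())
```

```text
raised Lx -48.89 dy,dz [np.float64(0.41), np.float64(-0.23)] [0.89, -0.22, -2.05] [0.05 0.01 0.01]
False Lx -51.4 dy,dz [np.float64(0.13), np.float64(-0.08)] [4.18, 1.17, -2.71] [ 0.53  0.37 -0.04]
21.2333
```

Run:
```python
from h import *
t=np.radians(14); q,o=tool(0,.025,t)
def st(s): a=np.array(readout.read_eef_pos()); print(s,"Lx",round((a-q)@EX*1e3,2),"dy,dz",[round(float(x*1e3),2) for x in((a-q)@EY,(a-q)@EZ)],lf(),np.round(readout.read_ft_torque(),2))
for x in (-.0545,-.0575):
    p,_=tool(x,.025,t); r=manip.move_l(p-EY*.0001,feed=.012,ori=o,force_limit=6); manip.dwell(.2); st(r)
print(readout.read_clock())
save(eyes.get_image("wrist"),"in.png")
```

```text
False Lx -54.15 dy,dz [0.08, -0.04] [5.41, 1.78, -3.48] [ 0.86  0.48 -0.01]
False Lx -56.87 dy,dz [0.11, -0.01] [7.95, 2.21, -2.17] [ 1.18  0.5  -0.03]
22.4333
```

View pics/in.png

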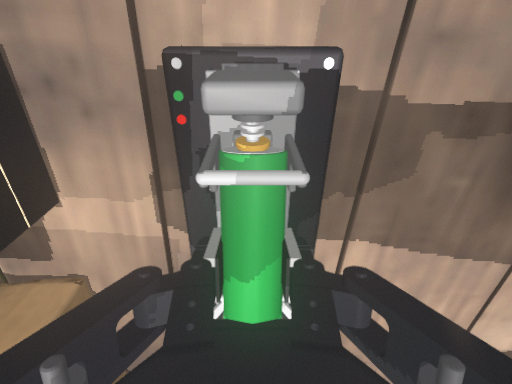

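The flat end is now under the hood bar (row 178) and against the brass contact (row 143), and the spring is visibly compressing. I'll finish the push to about 12.5 mm and then swing down in steps about the lower corner.

```bash
cat >> h.py <<'E'
def st(s,th,Lz=.025):
    q,o=tool(0,Lz,th); a=np.array(readout.read_eef_pos()); r=Ro.from_matrix(R_of(o).T@R_of(readout.read_tcp_rot())).as_rotvec()
    print(s,"Lx",round(float((a-q)@EX)*1e3,2),"dy,dz",[round(float(x*1e3),2) for x in((a-q)@EY,(a-q)@EZ)],"rot",np.degrees(r).round(2),lf(),np.round(readout.read_ft_torque(),2))
E
python3 - <<'E'
from h import *
p,o=tool(-.0625,.025,np.radians(14)); r=manip.move_l(p-EY*.0001,feed=.012,ori=o,force_limit=7); manip.dwell(.2); st(r,np.radians(14))
for deg,lz in ((11,.0248),(8.5,.0247),(7,.0246)):
    t=np.radians(deg); p,o=tool(-.0625,lz,t); r=manip.move_l(p-EY*.0001,feed=.015,ori=o,force_limit=12); manip.dwell(.1); st((deg,r),t,lz)
    if r: break
print(readout.read_clock())
E
```

```text
False Lx -61.42 dy,dz [0.16, 0.02] rot [-0.04 -0.12 -0.03] [10.82, 2.31, -2.34] [1.66 0.48 0.01]
(11, False) Lx -61.34 dy,dz [0.14, -0.0] rot [-0.04 -0.12 -0.05] [9.97, 2.34, -1.83] [ 1.66  0.5  -0.01]
(8.5, False) Lx -61.43 dy,dz [0.15, -0.05] rot [-0.04 -0.11 -0.05] [9.7, 2.04, -1.75] [ 1.69  0.49 -0.07]
(7, False) Lx -61.77 dy,dz [0.03, 0.51] rot [-0.   -0.08 -0.03] [7.58, 3.21, 0.57] [ 1.42  0.81 -0.03]
24.5
```

Run:
```python
from h import *
for deg,lz in ((5.5,.0245),(4,.0243),(2.5,.0242),(1,.0241),(0,.024)):
    t=np.radians(deg); p,o=tool(-.0625,lz,t); r=manip.move_l(p-EY*.0001,feed=.012,ori=o,force_limit=25); manip.dwell(.12); st((deg,r),t,lz)
    if r: break
print(readout.read_clock(),readout.read_grip_width())
im=eyes.get_image("wrist"); save(np.hstack([im,cv2.resize(eyes.get_image("scene")[130:230,230:330],(288,384))]),"down.png")
```

```text
(5.5, False) Lx -61.3 dy,dz [-0.1, 0.62] rot [ 0.02 -0.14 -0.06] [9.28, 3.15, 2.67] [ 2.02  0.83 -0.01]
(4, False) Lx -61.66 dy,dz [-0.24, 1.01] rot [ 0.05 -0.11 -0.04] [7.02, 4.69, 5.08] [1.75 0.94 0.01]
(2.5, False) Lx -61.08 dy,dz [-0.11, 0.36] rot [ 0.01 -0.16 -0.08] [10.78, 3.32, -0.14] [2.22 0.65 0.08]
(1, False) Lx -61.75 dy,dz [-0.12, 0.2] rot [ 0.01 -0.08 -0.04] [7.52, 1.76, -1.99] [ 1.48  0.55 -0.  ]
(0, False) Lx -61.85 dy,dz [-0.16, 0.19] rot [ 0.01 -0.07 -0.04] [6.83, 2.55, -1.41] [1.29 0.57 0.01]
26.475 0.029116622094171447
```

View pics/down.png

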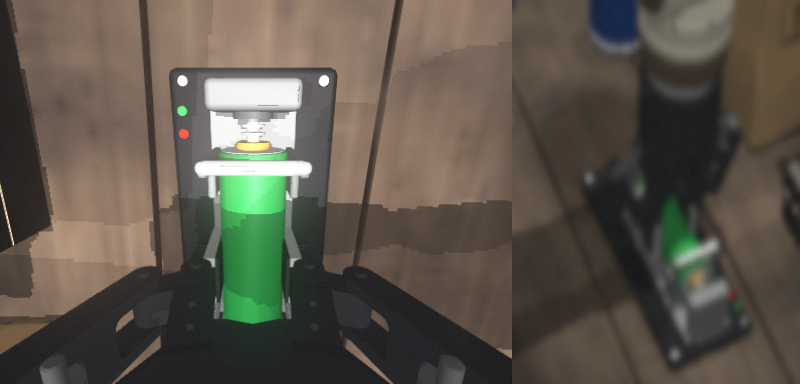

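The force peaked near 4° and fell back at 2.5°, which is the snap. The picture shows the cell level under the hood, with the contact still pushed in. I'll ease it forward onto the end contact, release, and inspect.

Run:
```python
from h import *
p,o=tool(-.0595,.024,0); r=manip.move_l(p-EY*.0001,feed=.008,ori=o,force_limit=2.5); st(r,0,.024)
manip.command_gripper(.055); manip.dwell(.2); st("open",0,.024)
a=np.array(readout.read_eef_pos()); manip.move_l(a+EZ*.1,feed=.15,ori=o)
p=np.array([O[0],O[1],.16])+EX*(.035); manip.goto(p,[np.pi,0,PSI-np.pi]); manip.dwell(.2)
import pickle
pickle.dump((cam("wrist"),eyes.get_image("wrist")),open("fin.pkl","wb")); c,im=pickle.load(open("fin.pkl","rb"))
p2=np.array([O[0],O[1],.16])-EX*.055
manip.goto(p2,[np.pi,0,PSI]); manip.dwell(.2); im2=eyes.get_image("wrist"); pickle.dump((c,im,cam("wrist"),im2),open("fin.pkl","wb"))
f=lambda i:cv2.resize(cv2.rotate(i,cv2.ROTATE_90_CLOCKWISE)[170:330,90:384],(784,300*294//294),interpolation=3)[:,:784]
save(np.vstack([f(im)[:300],f(im2)[:300]]),"fin.png"); print(readout.read_clock())
```

```text
True Lx -61.75 dy,dz [-0.13, 0.15] rot [ 0.01 -0.03 -0.03] [-0.98, -0.36, 5.67] [-0.25 -0.12  0.  ]
open Lx -61.18 dy,dz [1.15, -1.37] rot [-0.19 -0.1  -0.05] [-0.55, -0.14, -0.65] [-0.02  0.02 -0.04]
31.5
```

View pics/fin.png

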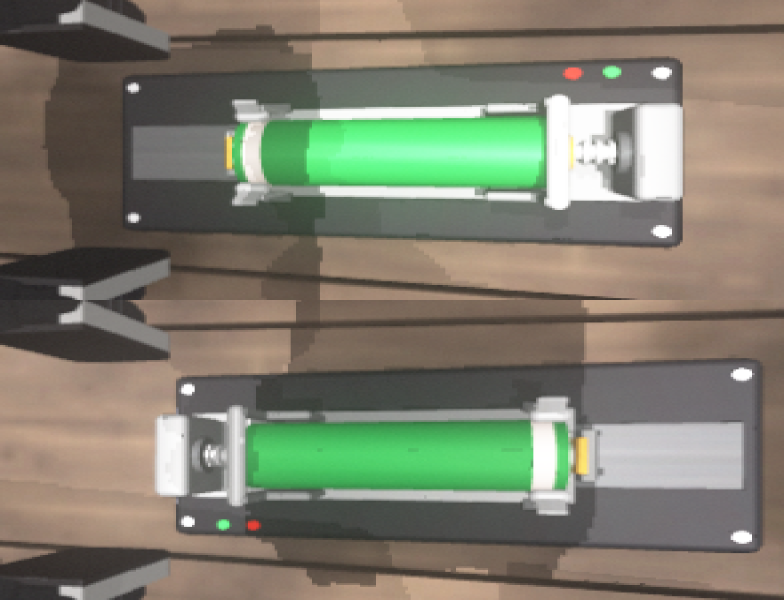

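Both final views show the cell lying between the jaws: band at (255,152) top and (543,455) bottom, button at the brass end contact (230,152) and (580,455), flat end under the hood. I'll check levelness by triangulating the band edge across the two views.

Run:
```python
from h import *
import pickle
ca,ia,cb,ib=pickle.load(open("fin.pkl","rb"))
def edges(i,y):
    r=cv2.rotate(i,cv2.ROTATE_90_CLOCKWISE).astype(float); s=np.clip(r[y-2:y+3].mean(0),0,255); sat=(s[:,1]-s[:,0])/ (s.sum(1)/3+1); return sat
def cross(s,lo,hi,rise):
    th=.5*(s[lo:hi].max()+s[lo:hi].min())
    for x in range(lo,hi):
        if rise and s[x]<th<=s[x+1] or (not rise and s[x]>=th>s[x+1]): return x+(th-s[x])/(s[x+1]-s[x])
def tri(u1,u2):
    o1,d1=ray(ca,*u1);o2,d2=ray(cb,*u2); k=np.linalg.lstsq(np.c_[d1,-d2],o2-o1,rcond=None)[0]; P=(o1+k[0]*d1+o2+k[1]*d2)/2-np.array([*O,0]); return [round(float(P@e)*1e3,1) for e in(EX,EY,EZ)]
ya,yb=251,252
sa,sb=edges(ia,ya),edges(ib,yb)
xa=cross(sa,184,196,True); xb=cross(sb,282,294,False); print(xa,xb,"band inner edge",tri((ya,383-xa),(yb,383-xb)))
xa2=cross(sa,176,186,False); xb2=cross(sb,292,300,True); print(xa2,xb2, "band outer edge", xa2 and xb2 and tri((ya,383-xa2),(yb,383-xb2)))
```

```text
187.40199728546386 289.47088987656787 band inner edge [29.8, 0.3, 54.9]
179.79406231314897 298.4137633228483 band outer edge [36.1, 0.3, 56.6]
```

The top of the cell at the band is at z ≈ 56 mm, which matches a seated, level cell. The robot is clear, so I'm handing in.

```bash
python3 -c "
from h import *
print(job.sign_off(), readout.read_clock())"
```

```text
the job is handed in; nothing more can be done
the job is handed in; nothing more can be done
```

The green cell is in the charger, level under the hood and between the clip jaws, released and handed in at about 31.5 s on the robot clock; on the first approach the fingers touched the clip at about 3 N, so I set the cell back on its rest and regripped it.

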